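Find the unclamped cover of the service box and push it open

TASK

One of the four identical covers in the top of the service box on the bench has been left unclamped underneath. Press with a fingertip on the ribbed front end of the covers, without forcing those that hold firm, to find the one that rocks, then push that end down until the cover stands open at about 45 degrees or more, and leave it open. Do not pick up or shift anything else on the bench.

Things in the scene. Friction and masses are not known exactly. Their poses are not given: they have to be found in the camera images.
- service_box: Grey steel box screwed to the bench, 404 mm wide (its y) and 120 deep (its x), top 60 mm above the bench. Origin: centre of its underside; x away from the robot, y left, yaw within 0.2 rad. Four identical aluminium covers (91 x 67 x 5 mm, x by y) lie flush in its top, centres at x = 0, y = +111, +37, -37, -111 mm. Which one is loose varies and cannot be seen. The top's ends beyond them are solid.
- cover1 (a joint): Tilt, rad, of the leftmost cover about a crosswise pivot (along the box's y) through its middle. 0: flush; positive: its ribbed front half (robot side) goes down and its rear rises; range -0.06 to 1.0. Clamped: moves under 0.08 and gives under 3 mm. Loose: tips at about 2 N on the ribs and stays where it is left.
- cover1_press (a point): Middle of three fine ribs on the top of the leftmost cover, 31 mm in front of its pivot, 14.5 mm behind its front edge; 60 mm above the bench while flush; moves with the cover. The well below is 56 mm deep, its front wall 47 mm before the pivot; a fingertip 18 mm thick (along x) pressed straight down here 28 mm below the box top tips a loose cover to about 50 degrees.
- cover2 (a joint): Tilt, rad, of the second from the left cover about a crosswise pivot (along the box's y) through its middle. 0: flush; positive: its ribbed front half (robot side) goes down and its rear rises; range -0.06 to 1.0. Clamped: moves under 0.08 and gives under 3 mm. Loose: tips at about 2 N on the ribs and stays where it is left.
- cover2_press (a point): Middle of three fine ribs on the top of the second from the left cover, 31 mm in front of its pivot, 14.5 mm behind its front edge; 60 mm above the bench while flush; moves with the cover. The well below is 56 mm deep, its front wall 47 mm before the pivot; a fingertip 18 mm thick (along x) pressed straight down here 28 mm below the box top tips a loose cover to about 50 degrees.
- cover3 (a joint): Tilt, rad, of the third from the left cover about a crosswise pivot (along the box's y) through its middle. 0: flush; positive: its ribbed front half (robot side) goes down and its rear rises; range -0.06 to 1.0. Clamped: moves under 0.08 and gives under 3 mm. Loose: tips at about 2 N on the ribs and stays where it is left.
- cover3_press (a point): Middle of three fine ribs on the top of the third from the left cover, 31 mm in front of its pivot, 14.5 mm behind its front edge; 60 mm above the bench while flush; moves with the cover. The well below is 56 mm deep, its front wall 47 mm before the pivot; a fingertip 18 mm thick (along x) pressed straight down here 28 mm below the box top tips a loose cover to about 50 degrees.
- cover4 (a joint): Tilt, rad, of the rightmost cover about a crosswise pivot (along the box's y) through its middle. 0: flush; positive: its ribbed front half (robot side) goes down and its rear rises; range -0.06 to 1.0. Clamped: moves under 0.08 and gives under 3 mm. Loose: tips at about 2 N on the ribs and stays where it is left.
- cover4_press (a point): Middle of three fine ribs on the top of the rightmost cover, 31 mm in front of its pivot, 14.5 mm behind its front edge; 60 mm above the bench while flush; moves with the cover. The well below is 56 mm deep, its front wall 47 mm before the pivot; a fingertip 18 mm thick (along x) pressed straight down here 28 mm below the box top tips a loose cover to about 50 degrees.
- stop_block: Light metal stop block, 36 x 60 x 22 mm, lying on the solid left end of the service box's top. Origin at the centre of its underside. A loose bystander: leave it alone.
- oil_bottle: Small bottle with a pointed red cap, 34 mm across and 95 mm high, standing behind the box. Origin at the centre of its underside. A loose bystander: leave it alone.
- solder_reel: White wire reel, 60 mm across and 50 mm high, standing behind the box. Origin at the centre of its underside. A loose bystander: leave it alone.
- marker: Blue marker pen, 136 mm long, 14 mm thick, lying left of the box. Origin at the centre of its underside. A loose bystander: leave it alone.
- multimeter: Orange hand meter, 170 x 85 x 44 mm, lying on the far left of the bench. Origin at the centre of its underside. A loose bystander: leave it alone.
- caliper: Caliper, 185 mm long, 72 mm across the jaws, 10 mm thick, lying on the right of the box. Origin at the centre of its underside. A loose bystander: leave it alone.

How it is judged:
At the end, for the whole second after the job is handed in: One cover (only the unclamped one can) stands at rest tilted more than 0.70 rad (40 degrees), front end down (((value of joint cover1 above 0.7 rad and velocity of joint cover1 between -0.05 and 0.05 rad/s) or (value of joint cover2 above 0.7 rad and velocity of joint cover2 between -0.05 and 0.05 rad/s) or (value of joint cover3 above 0.7 rad and velocity of joint cover3 between -0.05 and 0.05 rad/s) or (value of joint cover4 above 0.7 rad and velocity of joint cover4 between -0.05 and 0.05 rad/s))); the robot touches nothing.
It fails at once if the fingers or the arm press on the service box or its covers with more than 80 N (contact force between service_box and the fingers above 80 N or contact force between service_box and the arm above 80 N).
It fails at once if a loose bystander is lifted, carried or shifted by more than 20 mm (distance of any of stop_block, oil_bottle, solder_reel, marker, multimeter, caliper from where it was at the start of the episode above 0.02 m).
It also fails if it takes over 48 s, if anything falls off the work surface, if the arm or the gripper's body presses on something with over 40 N, if the wrist force passes 120 N, or if a joint passes its speed limit or range.

ROBOT

A 6-joint arm with a two-finger parallel gripper is mounted at the origin on a cart in front of the work surface, level with it; the furniture and walls round the work are solid. World frame = base frame: x ahead of the robot, y to its left, z up, the work surface at z = 0. Lengths are in m, angles in rad, forces in N, time in s.
With the tool pointing down it reaches from about 0.3 to 0.775 m from the base axis. Payload 14.6 kg.
Tool frame: the origin (TCP) lies on the mounting face of the last link; the fingertips stand 199 mm ahead of it and the grasp point (between the pads) lies 180 mm ahead of it; z points along the fingers, y is the direction in which the jaws open and shut (so a half turn about z gives the same grasp; the last joint's range is limited). The gripper opens to 94 mm and grips with 3 to 60 N. Pads are 16 mm wide; open, the fingers measure 119 mm over their backs; the gripper's body (75 mm by 177 mm) begins 78 mm behind the grasp point.
Start: joints at [-1.172, 0.3, 1.521, -0, 1.321, -0.067], TCP at [0.247, -0.491, 0.405] pointing down, gripper open.
Joint ranges: [-3.03, 3.03], [-0.79, 2.21], [0.23, 2.52], [-1.04, 4.18], [0, 3.07], [-2.55, 2.55]. Speed limits (rad/s): [2.22, 2.22, 2.57, 3.14, 3.14, 3.14].

INTERFACE

Orientations are given as [roll, pitch, yaw] about the fixed x, y, z axes, in that order (R = Rz(yaw) Ry(pitch) Rx(roll)).
In Python, from station import sensors, vision, job gives the robot as it stands. The module is installed in compiled form; this text tells all that it offers.
- The arm moves only by the tool arm_command, never from a script. Its argument "plan" is one flat list of numbers, 5 for each row, row after row: the closure, from -1 (fully open) to 1 (shut), so that 0 is half open, then the shift along the world's x, y, z scaled (see below), then the turn about the world's z scaled (see below). A call has 1 to 20 rows; each row is the pose to reach, as a shift and turn from the pose commanded when the call began; what a row does not reach only later rows make up. The controller multiplies each number of a shift by 400 mm and each number of a turn by 120 degrees. A row lasts 1/10 s, in which the tool goes at most 50 mm and 8.59 degrees, less where a joint would pass 70% of its speed; a pose out of reach is approached as far as the arm can. A call with a number of a shift or a turn outside -1 to 1 is refused whole. A call with a gripper value outside its range is refused whole. The fingers move at their own pace and stop on an object; "newtons" is the grip in N (left out, the last holds). Time passes only in rows, so rows that repeat a pose let the fingers close. It gives the time, the measured TCP pose, the force and the opening at its end, in the units of the state.
- sensors.get_obs(): the state, without advancing time (a new reading comes with each control period).
- vision.camera(name): name is "scene" or "side" or "wrist"; returns the picture (384x512x3 uint8, blue, green, red); there is no depth.
- vision.camera_params(name): a dict with "intrinsics" (3x3 intrinsics, pixels), "rvec" (rotation vector, rad) and "tvec" (3), from world to camera coordinates, as OpenCV has them. Camera axes: x right, y down, z forward; pixel columns grow to the right and rows downward; lengths in m; the calibration is good to about 2 mm. A picture is of the moment at which its call begins: read the wrist's pose just before it. camera_params takes no time and is no camera call; for the wrist camera it gives the pose at the moment of the call.
- job.hand_in(): hands the job in, once; it reports no verdict.
Trained networks look in the newest picture that a camera, given by its name, has taken for a name from the list of things; names that differ only in an ending like _2 or _b are one class to them, and where a whole thing is asked for, a point or a joint stands for the part that bears it (a point fixed in the world has none). Each returns a list of dicts, best first, with "confidence" (0 to 1); they miss things now and then, are a little off and sometimes report something else, mostly with a low value. They report only what shows in the picture. A call takes as long as a camera call.
- vision.search_frame(name, camera): "at" ([row, column] in pixels, amid what is visible of it).
- vision.silhouettes(name, camera): "mask" (384x512 bool, what is visible of it) and "at" ([row, column] in pixels, amid what is visible of it).
- vision.pinpoint(name, camera): "at" ([row, column] in pixels: a listed point, or the origin of a listed thing).
The state is a dict: "time_s": time; "qpos": joint angles; "joint_vel": joint speeds; "tau": joint torques, N m; "ee_pos": TCP position; "eef_rot": TCP orientation; "force": force on the tool from outside, world axes, zero at the start; "moment": the same for the moment, N m; "grip_width": finger opening in m.
Only numpy, scipy, OpenCV 4.12 (cv2) and the standard library are available. Lean on these libraries where they do the work, as an engineer would, in place of code of your own. Each camera call takes 0.05 s, during which the arm holds its last target.

## Working session

There is one attempt and no reset: what is moved stays moved. The work goes in short steps, Python scripts to look and compute and a tool call to move; the robot and the scene stay as the last step left them, time stands still between calls to the robot, and variables do not carry over. Pictures are saved under pics/ and viewed, and the job is handed in when it is done.

Besides the shell and the picture viewer there is one more tool, called after ">>>" by a JSON object that holds its "name" and its "arguments". arm_command: Moves the arm, as the interface text tells. Its arguments: {"type":"object","properties":{"plan":{"type":"array"},"newtons":{"type":"number"}},"required":["plan"]}

```bash
mkdir -p pics; cat > h.py <<'E'
import numpy as np,cv2
from station import sensors,vision,job
def ray(cam,at,z):
    p=vision.camera_params(cam);K=np.array(p["intrinsics"]);R=cv2.Rodrigues(np.array(p["rvec"],float))[0];t=np.array(p["tvec"],float).ravel()
    d=R.T@np.linalg.solve(K,[at[1],at[0],1.]);c=-R.T@t
    return c+d*(z-c[2])/d[2]
def proj(cam,P):
    p=vision.camera_params(cam)
    return cv2.projectPoints(np.array(P,float).reshape(-1,3),np.array(p["rvec"],float),np.array(p["tvec"],float),np.array(p["intrinsics"],float),None)[0].reshape(-1,2)
E
python3 - <<'E'
from h import *
o=sensors.get_obs()
print({k:np.round(v,3) for k,v in o.items()})
for c in["scene","side"]:
    im=vision.camera(c);cv2.imwrite(f"pics/{c}0.png",im)
    for i in range(1,5):
        for d in vision.pinpoint(f"cover{i}_press",c)[:4]:print(c,i,d["confidence"],np.round(d["at"]),np.round(ray(c,d["at"],.06),4))
    for d in vision.pinpoint("service_box",c)[:2]:print(c,d["confidence"],d["at"],ray(c,d["at"],0))
E
```

```text
{'time_s': np.float64(0.0), 'qpos': array([-1.172,  0.3  ,  1.522,  0.   ,  1.321, -0.067]), 'joint_vel': array([-0.002,  0.   ,  0.002, -0.001, -0.001, -0.   ]), 'tau': array([-0.0000e+00, -5.3180e+01, -3.5274e+01,  7.1000e-02,  2.4000e-02,
       -0.0000e+00]), 'ee_pos': array([ 0.247, -0.491,  0.404]), 'eef_rot': array([-3.14 , -0.   ,  0.466]), 'force': array([0.04 , 0.095, 0.32 ]), 'moment': array([ 0.017, -0.007,  0.011]), 'grip_width': np.float64(0.094)}
scene 1 0.47 [200. 238.] [0.533  0.0284 0.06  ]
scene 4 0.48 [231. 272.] [ 0.5023 -0.1994  0.06  ]
scene 0.63 [227.8, 262.9] [ 0.54807002 -0.10056143  0.        ]
scene 0.34 [199.8, 237.1] [0.59298956 0.1147417  0.        ]
side 1 0.66 [196. 266.] [0.5433 0.0088 0.06  ]
side 2 0.91 [184. 273.] [ 0.5243 -0.06    0.06  ]
side 3 0.55 [174. 274.] [ 0.5224 -0.1284  0.06  ]
side 4 0.7 [163. 281.] [ 0.5036 -0.206   0.06  ]
side 4 0.7 [171. 277.] [ 0.5152 -0.1482  0.06  ]
side 0.75 [190.2, 262.6] [ 0.5587432 -0.1193229  0.       ]
```

View pics/scene0.png

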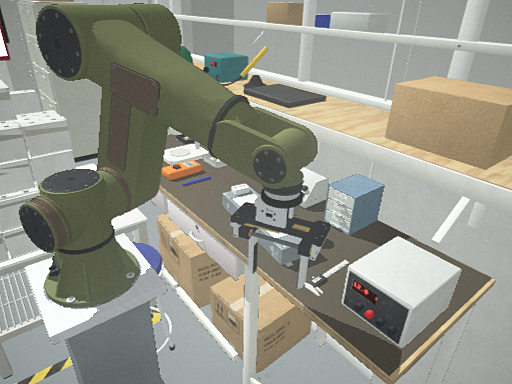

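View pics/side0.png

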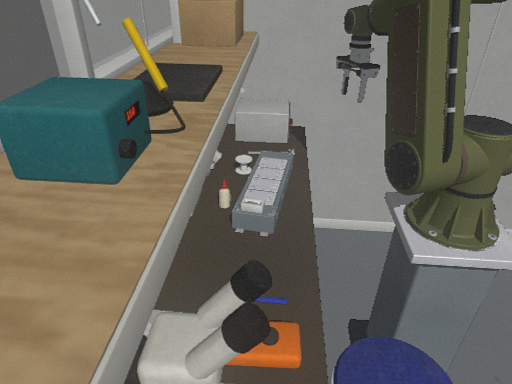

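The box lies about (0.56, -0.11) with a yaw near -0.18 rad. I'll move over it for a wrist view.

```bash
python3 - <<'E'
from h import *
p=vision.camera_params("wrist");R=cv2.Rodrigues(np.array(p["rvec"]))[0];print(-R.T@np.array(p["tvec"]).ravel(),R[2],p["intrinsics"])
E
```

```text
[ 0.30503471 -0.4607856   0.38423214] [-0.20207614 -0.10135752 -0.97411082] [[286.91071652   0.         256.63326487]
 [  0.         286.91071652 186.92254311]
 [  0.           0.           1.        ]]
```

>>> {"name": "arm_command", "arguments": {"plan": [1,0.0,0.1,0.05,-0.06,1,0.05,0.2,0.1,-0.12,1,0.1,0.3,0.1,-0.18,1,0.15,0.4,0.1,-0.24,1,0.2,0.5,0.1,-0.31,1,0.25,0.6,0.1,-0.31,1,0.3,0.7,0.1,-0.31,1,0.35,0.8,0.1,-0.31,1,0.4,0.9,0.1,-0.31,1,0.45,0.95,0.1,-0.31,1,0.45,0.95,0.1,-0.31,1,0.45,0.95,0.1,-0.31], "newtons": 30}}

```text
time_s: 1.8
ee_pos: [0.427, -0.1113, 0.4445]
eef_rot: [3.141, 0.0, -0.182]
force: [0.5, 0.9, -0.1]
grip_width: 0.0021
```

```bash
cat > look.py <<'E'
from h import *
import sys
im=vision.camera("wrist");cv2.imwrite(f"pics/{sys.argv[1]}.png",im)
for i in range(1,5):
    for d in vision.pinpoint(f"cover{i}_press","wrist")[:4]:print(i,d["confidence"],np.round(d["at"],1),np.round(ray("wrist",d["at"],.06),4))
for d in vision.pinpoint("service_box","wrist")[:2]:print(d["confidence"],d["at"],ray("wrist",d["at"],0))
print(sensors.get_obs()["time_s"])
E
python3 look.py w1
```

```text
1 0.96 [107.2 138.9] [0.532  0.0163 0.06  ]
2 0.71 [109.8 199.4] [ 0.5156 -0.0559  0.06  ]
3 0.44 [ 81.7 231.1] [ 0.5405 -0.1008  0.06  ]
4 0.7 [101.  324.1] [ 0.498  -0.2077  0.06  ]
0.78 [81.2, 231.2] [ 0.54945243 -0.09729413  0.        ]
2.1
```

View pics/w1.png

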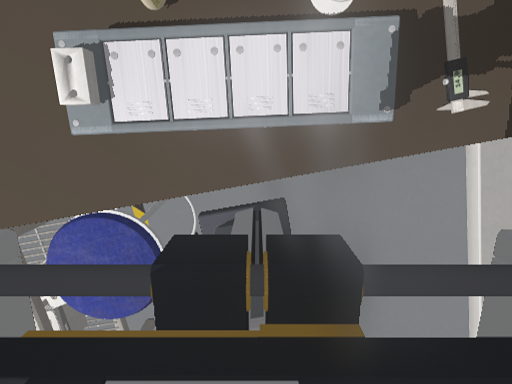

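Wrist view: the box top runs from (31,53)/(134,73) to (16,399)/(119,396), and there are four covers with ribs along their lower edge (rows ~95-108). I'll fit the box pose to the corners.

```bash
python3 - <<'E'
from h import *
from scipy.optimize import least_squares
im=cv2.imread("pics/w1.png")
cv2.imwrite("pics/w1z.png",cv2.resize(im[0:145,40:410],None,fx=2.1,fy=2.1,interpolation=cv2.INTER_CUBIC))
px=np.array([[53,31],[399,16],[73,134],[396,119],[104,40],[350,30],[115,123],[350,112]],float)
B=np.array([[.06,.202],[.06,-.202],[-.06,.202],[-.06,-.202],[.0455,.1445],[.0455,-.1445],[-.0455,.1445],[-.0455,-.1445]])
def W(p,B):
    c,s=np.cos(p[2]),np.sin(p[2]);return np.c_[p[0]+c*B[:,0]-s*B[:,1],p[1]+s*B[:,0]+c*B[:,1],np.full(len(B),.06)]
r=least_squares(lambda p:(proj("wrist",W(p,B))-px).ravel(),[.55,-.1,-.18])
print(r.x,r.fun.reshape(-1,2).round(1))
P=W(r.x,np.array([[-.031,y] for y in(.111,.037,-.037,-.111)]));print(P.round(4),proj("wrist",P).round(1))
E
```

```text
[ 0.54568519 -0.09952421 -0.14102943] [[-1.2 -0.5]
 [ 3.3 -2.2]
 [-1.7  1.6]
 [-0.7  2.4]
 [-0.8  1.8]
 [ 1.5  0.1]
 [ 0.2 -1.3]
 [-0.9 -0.7]]
[[ 0.5306  0.0147  0.06  ]
 [ 0.5202 -0.0585  0.06  ]
 [ 0.5098 -0.1318  0.06  ]
 [ 0.4994 -0.2051  0.06  ]] [[140.6 108.4]
 [200.8 105.7]
 [261.2 103. ]
 [321.9 100.3]]
```

View pics/w1z.png

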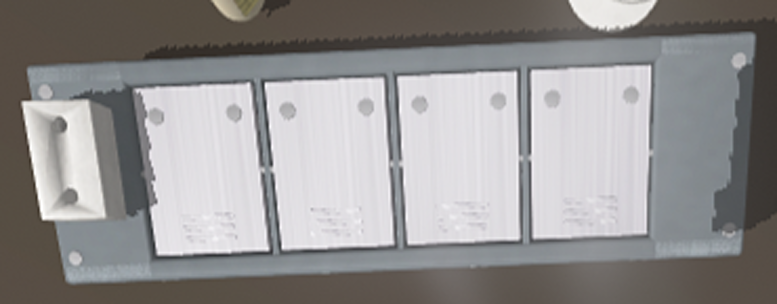

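The fit agrees with the detected points within a few mm. Tips go to 10 mm above cover 3's ribs, tool yaw aligned.

>>> {"name": "arm_command", "arguments": {"plan": [1,0.1,-0.025,-0.1,0.02,1,0.2075,-0.0525,-0.2,0.02,1,0.2075,-0.0525,-0.3,0.02,1,0.2075,-0.0525,-0.4,0.02,1,0.2075,-0.0525,-0.44,0.02,1,0.2075,-0.0525,-0.44,0.02,1,0.2075,-0.0525,-0.44,0.02,1,0.2075,-0.0525,-0.44,0.02]}}

```text
time_s: 2.9
ee_pos: [0.5103, -0.1327, 0.2703]
eef_rot: [3.141, -0.003, -0.142]
force: [-0.3, -0.7, -0.4]
grip_width: 0.0005
```

```bash
python3 - <<'E'
from h import *
for c in["side","wrist"]:
    im=vision.camera(c);cv2.imwrite(f"pics/{c}1.png",cv2.resize(im,None,fx=1.5,fy=1.5) if c=="wrist" else cv2.resize(im[120:260,190:330],None,fx=4,fy=4))
E
```

```text
(no output)
```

View pics/wrist1.png

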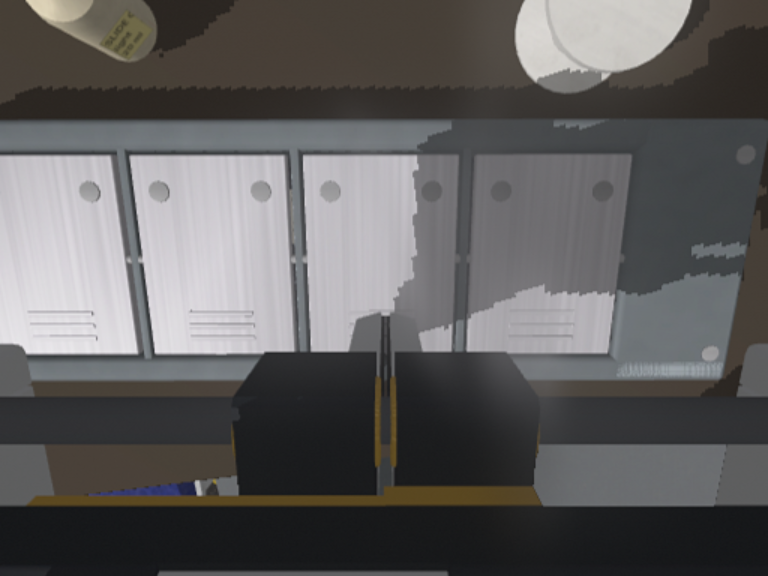

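View pics/side1.png

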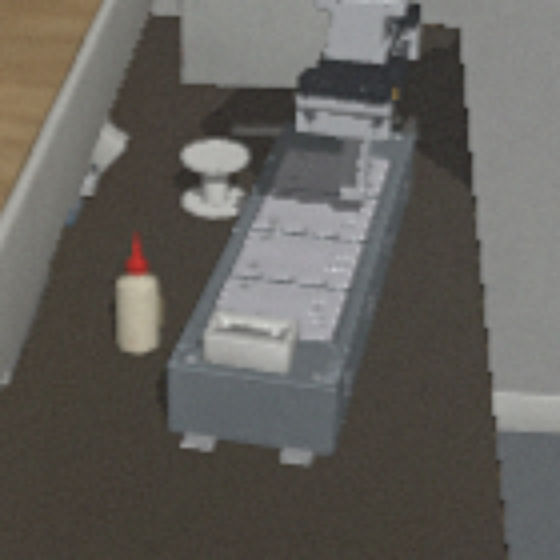

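Wrist view: tips over cover 3's ribs; neighbours' mid-ribs at zoomed (222,324), (541,321). Check these against the calibration.

```bash
python3 - <<'E'
from h import *
for n,(u,v) in {2:(222,323.5),4:(541,322)}.items(): print(n,ray("wrist",(v/1.5,u/1.5),.06).round(4))
print(sensors.get_obs()["force"])
E
```

```text
2 [ 0.5216 -0.0567  0.06  ]
4 [ 0.5016 -0.203   0.06  ]
[ 0.58991686 -0.7057695   0.94042188]
```

>>> {"name": "arm_command", "arguments": {"plan": [1,0,0,-0.02,0,1,0,0,-0.025,0,1,0,0,-0.0275,0,1,0,0,-0.0275,0,1,0,0,-0.0275,0]}}

```text
time_s: 3.5
ee_pos: [0.5101, -0.1324, 0.2584]
eef_rot: [3.141, -0.0, -0.141]
force: [-5.5, 2.3, 12.7]
grip_width: 0.0005
```

Cover 3 holds 12.7 N at the surface: clamped. Now cover 2.

>>> {"name": "arm_command", "arguments": {"plan": [1,0,0,0.03,0,1,0.0275,0.093,0.03,0,1,0.0275,0.186,0.03,0,1,0.0275,0.186,0.03,0,1,0.0275,0.186,0.0075,0,1,0.0275,0.186,0.0025,0,1,0.0275,0.186,0,0,1,0.0275,0.186,0,0,1,0.0275,0.186,0,0]}}

```text
time_s: 4.4
ee_pos: [0.521, -0.0585, 0.2576]
eef_rot: [3.141, 0.0, -0.142]
force: [0.7, 0.6, -0.7]
grip_width: 0.0004
```

>>> {"name": "arm_command", "arguments": {"plan": [1,0,0,-0.0025,0,1,0,0,-0.005,0,1,0,0,-0.005,0,1,0,0,-0.005,0]}}

```text
time_s: 4.8
ee_pos: [0.521, -0.0581, 0.2557]
eef_rot: [3.142, -0.0, -0.142]
force: [0.1, -1.2, 0.9]
grip_width: 0.0
```

No resistance 2.7 mm below cover 3's contact. Go a little deeper, watching the force.

>>> {"name": "arm_command", "arguments": {"plan": [1,0,0,-0.005,0,1,0,0,-0.01,0,1,0,0,-0.01,0,1,0,0,-0.01,0]}}

```text
time_s: 5.2
ee_pos: [0.521, -0.0579, 0.2515]
eef_rot: [-3.141, 0.0, -0.142]
force: [0.1, -0.7, 0.9]
grip_width: 0.0004
```

```bash
python3 - <<'E'
from h import *
im=vision.camera("wrist");cv2.imwrite("pics/w3.png",cv2.resize(im,None,fx=1.5,fy=1.5));print(sensors.get_obs()["force"])
E
```

```text
[ 8.07390120e-01 -3.04972663e-04  4.34287158e-01]
```

View pics/w3.png

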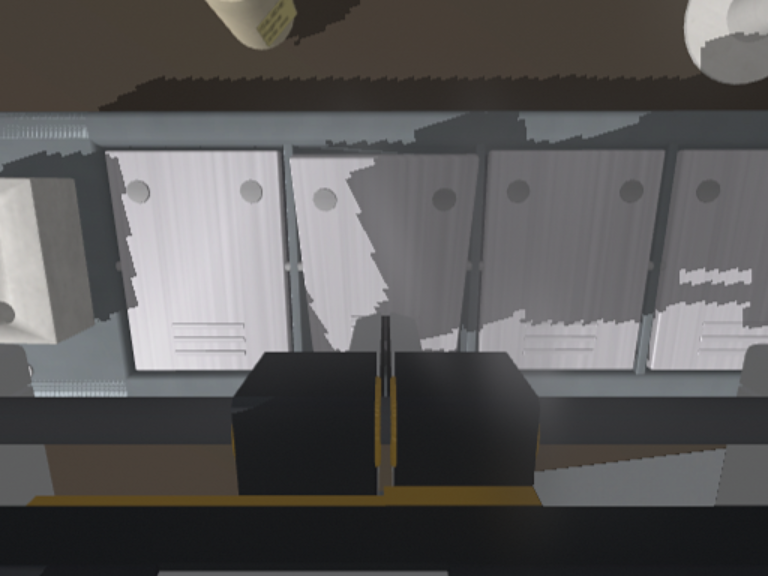

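Cover 2's rear has risen and its front is down, so it's the loose one. Continue to 28 mm depth.

>>> {"name": "arm_command", "arguments": {"plan": [1,0,0,-0.01,0,1,0,0,-0.02,0,1,0,0,-0.03,0,1,0,0,-0.04,0,1,0,0,-0.0475,0,1,0,0,-0.055,0,1,0,0,-0.055,0,1,0,0,-0.055,0,1,0,0,-0.055,0]}}

```text
time_s: 6.15
ee_pos: [0.521, -0.058, 0.2297]
eef_rot: [3.142, 0.0, -0.142]
force: [-0.6, 0.8, -0.2]
grip_width: 0.0006
```

>>> {"name": "arm_command", "arguments": {"plan": [1,0,0,0.02,0,1,0,0,0.05,0,1,0,0,0.1,0,1,0,0,0.2,0,1,-0.05,0,0.3,0,1,-0.15,0,0.4,0,1,-0.2,0,0.5,0,1,-0.2,0,0.5,0,1,-0.2,0,0.5,0]}}

```text
time_s: 7.05
ee_pos: [0.4405, -0.0579, 0.4314]
eef_rot: [3.141, -0.004, -0.142]
force: [-0.8, -0.9, -0.9]
grip_width: 0.0003
```

```bash
python3 - <<'E'
from h import *
im=vision.camera("wrist");cv2.imwrite("pics/w4.png",cv2.resize(im,None,fx=1.5,fy=1.5));im=vision.camera("side");cv2.imwrite("pics/s4.png",cv2.resize(im[120:260,190:330],None,fx=4,fy=4));print(sensors.get_obs()["force"])
E
```

```text
[0.69891439 0.25120487 0.43456026]
```

View pics/w4.png

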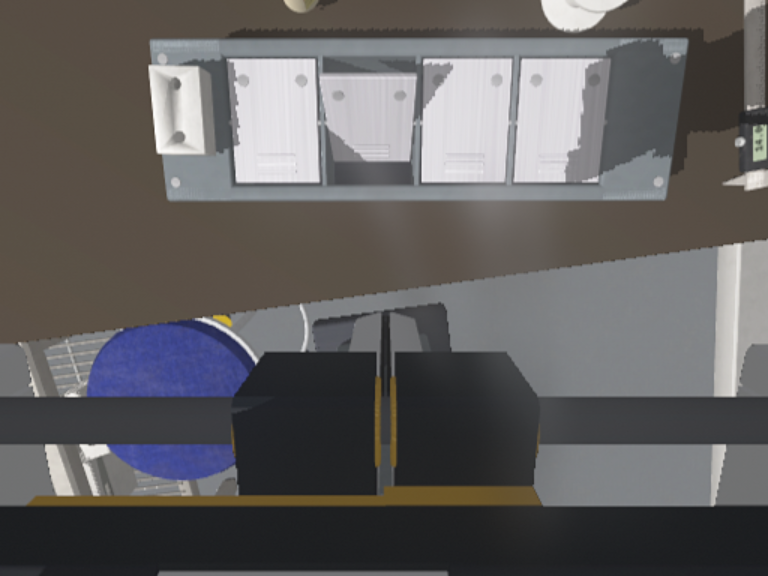

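View pics/s4.png

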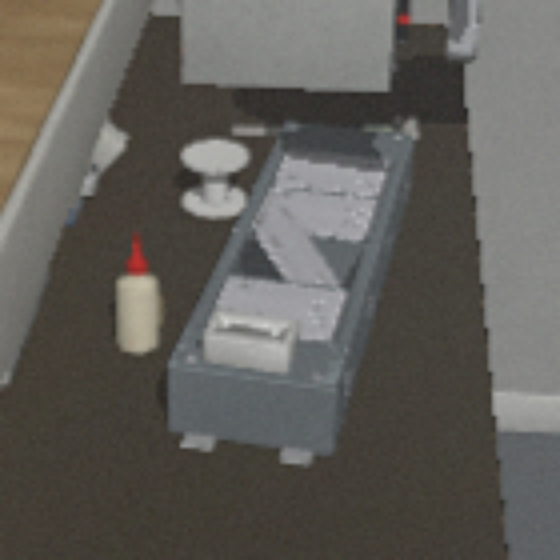

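Wrist view: cover 2 stands open (rear edge at zoomed row 74, front edge row ~161, ribs at ~153); the others are flush and the bystanders unmoved. I'll measure the tilt.

```bash
python3 - <<'E'
from h import *
x0,y0,w=.5457,-.0990,-.141;c,s=np.cos(w),np.sin(w)
def W(x,y,z):return [x0+c*x-s*y,y0+s*x+c*y,z]
for t in(0,.6,.7,.8,.87,.95,1.0):
    f=lambda l,y:W(l*np.cos(t),y,.0575+l*np.sin(t)+.0025*np.cos(t))
    print(t,(proj("wrist",[f(.0455,.0705),f(.0455,.0035),f(-.031,.037),f(-.0455,.037)])*1.5).round(0).tolist())
im=cv2.imread("pics/w4.png");cv2.imwrite("pics/w4z.png",cv2.resize(im[40:210,220:520],None,fx=2.5,fy=2.5))
E
```

```text
0 [[327.0, 55.0], [417.0, 55.0], [373.0, 162.0], [373.0, 181.0]]
0.6 [[322.0, 58.0], [420.0, 58.0], [373.0, 156.0], [374.0, 171.0]]
0.7 [[322.0, 61.0], [420.0, 61.0], [373.0, 154.0], [374.0, 168.0]]
0.8 [[321.0, 64.0], [420.0, 64.0], [373.0, 152.0], [374.0, 165.0]]
0.87 [[321.0, 67.0], [420.0, 67.0], [373.0, 150.0], [374.0, 162.0]]
0.95 [[321.0, 71.0], [421.0, 71.0], [373.0, 147.0], [374.0, 159.0]]
1.0 [[320.0, 74.0], [421.0, 74.0], [373.0, 146.0], [374.0, 156.0]]
```

View pics/w4z.png

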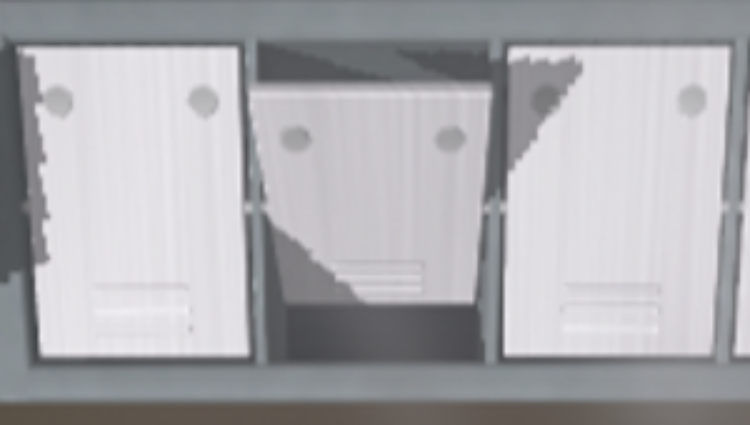

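```bash
python3 -c "
from station import job,sensors
print(job.hand_in(),sensors.get_obs()['time_s'])"
```

```text
the job is handed in; nothing more can be done
the job is handed in; nothing more can be done
```

Cover 2, the second from the left, was the unclamped one. It now stands open at about 0.9–1.0 rad (50–57 degrees), and I handed the job in at about 7 s.

- **Finding it:** Cover 3 held firm at 12.7 N with the fingertip right at the surface. Cover 2 gave way with no measurable force, so I pushed its ribbed end 29 mm down. Covers 1 and 4 were not pressed.
- **Last checks:** After retracting, the wrist and side pictures showed cover 2 open, the other three flush, and the arm clear of the box. The stop block, bottle, reel and caliper looked unmoved. The marker and multimeter were not checked again; the arm never went near them.
- **Disagreement:** The two edges of cover 2 give slightly different tilts, about 0.92 rad from the front edge and about 1.0 from the rear. Both are well above the 0.70 needed.

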